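# Set the pillar gauge on the copper panel and hold its pointer at the mark

### The job

The copper panel on the steel block is ready for its border line: push the pillar gauge's head down by its black knob until the sprung brass foot stands on the copper and is pressed about half way in, and leave the head there. Then take the pointer rod by its upright orange post and draw it out against its spring until the red ring stands at the mouth of the brass barrel, and finish while still holding it there so that the line can be struck at the needle. Do not press hard on the panel or shift it, never let the needle touch the copper, and leave the other tools on the bench alone.

Things in the scene. Friction and masses are not known exactly. Their poses are not given: they have to be found in the camera images.
- gauge: pillar gauge on the bench, fixed: green base 120 x 100 x 18, steel column 18 dia up to 199 high. Origin under the column's axis on the bench; z up; x points from the column along the pointer rod's pull direction, over the panel. The head slides on the column; its arm reaches along +x and carries the foot (75 ahead of the column, y 0), the black knob above the foot, and the brass barrel with the pointer rod (axis at y +30)
- gauge_head (a joint): height of the gauge head on its column, 0 to 0.060 m, grows upward. At value q the axis of the pointer rod is 100 mm + q above the bench, the black knob's top 52 mm above that axis and the unpressed foot's sole 54 mm below it. A drag screw holds the head where it is left; moving it takes about 7 N downward, 8 to 11 N with the foot on the work, and about 17 N upward
- head_knob_top (a point): centre of the top of the head's round black knob (26 dia, 22 tall, on a 12 dia neck), straight above the foot. The column's top ends at 199 above the bench, 75 behind it
- gauge_foot (a joint): how far the sprung foot is pressed up into its sleeve: 0 hanging free, 0.014 m fully in, half way is 0.007. Spring 1.5 N at first, 3.6 N half way, 5.7 N fully in
- foot_sole (a point): centre of the underside of the brass foot (16 dia), pointing down. With the foot half in, the needle clears the copper by 7 mm; fully in it would touch
- pointer_rod (a joint): how far the pointer rod (8 dia steel, black rings every 10 mm) is drawn out of the barrel along the gauge's +x: 0 home, red ring (6 wide) centred in the barrel's mouth at 0.080, end stop at 0.110. The spring pulls it home with 3.6 N at 0 and 10.8 N at the red ring
- barrel_mouth (a point): centre of the mouth of the brass barrel (20 dia, 160 long, nose ring 23 dia), on the rod's axis, 105 ahead of the column and 30 to its +y side; moves with the head
- pull_post (a point): on the axis of the upright post at the rod's outer end, 24 above the rod's axis: orange, 16 dia, from 9 to 35 above the rod's axis, with a black cap 20 dia from 35 to 42. It stands on a steel carrier 18 along the rod x 14 wide x 18 tall, its near face 25 ahead of the barrel's mouth when home (the post is then 139 ahead of the column and 30 to its +y side)
- needle_tip (a point): point of the steel needle under the rod's outer end, 40 below the rod's axis
- panel: copper panel, 200 (its x, along the rod) x 110 x 4 thick with 1 mm relief, 0.8 kg, lying loose on the steel block under foot and needle. Origin at the centre of its underside; its top is 4 mm above
- steel_block: dark steel block, fixed, 150 x 100, 66 tall from its origin (centre of its underside), let into the bench top by 0 to 12, so that it stands 54 to 66 above the bench; z up
- punch_panel: chasing punch with orange body, 123 x 12 x 12, lying on the panel beside the needle's path; leave alone
- punch_bench: chasing punch like the other, lying on the bench beside the block; leave alone
- hammer: chasing hammer with dark handle, 250 long, lying beyond the block; leave alone
- mallet: wooden mallet, 275 long, head 75 x 55 x 55; leave alone
- oil_tin: blue tin, 60 dia, 85 tall; leave alone
- brush: bench brush, 170 long; leave alone
- brass_weight: brass weight, 44 dia, 49 tall; leave alone

How it is judged:
By the outcome, as a careful person would: the job done as asked, in the order asked, and still so for the second after the job is handed in, while the arm keeps its last pose, push and grip.
It also fails if it takes over 45 s, if anything falls off the work surface, if the arm or the gripper's body presses on something with over 40 N, if the wrist force passes 120 N, or if a joint passes its speed limit or range.

### The arm

A 6-joint arm with a two-finger parallel gripper is mounted at the origin on the work surface. World frame = base frame: x ahead of the robot, y to its left, z up, the work surface at z = 0. Lengths are in m, angles in rad, forces in N, time in s.
With the tool pointing down it reaches from about 0.3 to 0.775 m from the base axis. Payload 14.6 kg.
Tool frame: the origin (TCP) lies midway between the tips of the shut fingers; the grasp point (between the pads) lies 19 mm behind it; z points along the fingers, y is the direction in which the jaws open and shut (so a half turn about z gives the same grasp; the last joint's range is limited). The gripper opens to 85 mm and grips with 20 to 120 N. Pads are 22 mm wide; open, the fingers measure 114 mm over their backs; the gripper's body (76 mm by 85 mm) begins 54 mm behind the grasp point. The pads swing forward as they close: fully open they stand 13 mm farther back than shut.
Start: joints at [1.124, 0.3, 1.521, -0, 1.321, -0.067], TCP at [0.204, 0.511, 0.231] pointing down, gripper open.
Joint ranges: [-3.03, 3.03], [-0.79, 2.21], [0.23, 2.52], [-1.04, 4.18], [0, 3.07], [-2.55, 2.55]. Speed limits (rad/s): [2.22, 2.22, 2.57, 3.14, 3.14, 3.14].

### API

Orientations are given as a rotation vector (axis times angle).
In Python, from cell import readout, camera, job_done gives the robot as it stands. The module is installed in compiled form; this text tells all that it offers.
- The arm moves only by the tool move_arm, never from a script. Its argument "rows" is a list that holds one entry, the list of rows, each a list of 7 numbers: the shift along the tool's x, y, z in mm, then the turn, a rotation vector about the tool's x, y, z in rad, then the finger opening in mm, from 0 to 85.4. A call has 1 to 8 rows; each row shifts and turns the pose as measured when the row begins, along the tool's axes as they then stand; what a row does not reach is not made up. A row lasts 1/10 s, in which the tool goes at most 50 mm and 8.59 degrees, less where a joint would pass 70% of its speed; a pose out of reach is approached as far as the arm can. A call is refused whole if a number of a shift passes 50 or a number of a turn 0.15, either way. A call with a gripper value outside its range is refused whole. The fingers move at their own pace and stop on an object; the grip force is fixed at half the most. Time passes only in rows, so rows that do not move let the fingers close. It gives the time, the measured TCP pose, the force and the opening at its end, in the units of the state.
- readout.state(): the state, without advancing time (a new reading comes with each control period).
- camera(name): name is "scene" or "top"; returns a dict with "img" (480x640x3 uint8, blue, green, red), "fovy" (degrees; the focal length in pixels is half the picture's height over the tangent of half this angle, whatever the lens; pixels are square), "cx", "cy" (the principal point, pixels), "R" (3x3) and "t" (3): a world point X has camera coordinates R X + t. Camera axes: x right, y down, z forward; pixel columns grow to the right and rows downward; lengths in m; the calibration is good to about 2 mm. A picture is of the moment at which its call begins. There is no depth.
- job_done(): hands the job in, once; it reports no verdict.
The state is a dict: "time_s": time; "joint_pos": joint angles; "qd": joint speeds; "effort": joint torques, N m; "tool_pos": TCP position; "ee_rot": TCP orientation; "wrist_force": force on the tool from outside, world axes, zero at the start; "wrist_torque": the same for the moment, N m; "finger_gap": opening from 0.0 (shut) to 1.0 (fully open).
Only numpy, scipy, OpenCV 4.12 (cv2) and the standard library are available. Lean on these libraries where they do the work, as an engineer would, in place of code of your own. Each camera call takes 0.05 s, during which the arm holds its last target. There are 200 camera calls.

## Working session

There is one attempt and no reset: what is moved stays moved. The work goes in short steps, Python scripts to look and compute and a tool call to move; the robot and the scene stay as the last step left them, time stands still between calls to the robot, and variables do not carry over. Pictures are saved under pics/ and viewed, about 8 in all and at most 12, crops included, and the job is handed in when it is done.

Besides the shell and the picture viewer there is one more tool, called after ">>>" in YAML: its name, and indented under it one key for each argument. move_arm: Moves the arm, as the interface text tells. Its arguments: {"type":"object","properties":{"rows":{"type":"array","items":{"type":"array","items":{"type":"array","items":{"type":"number"}}}}},"required":["rows"]}

```bash
mkdir -p pics
python3 - <<'E'
from cell import readout,camera
import cv2,numpy as np,pickle
s=readout.state();print(s)
for n in("scene","top"):
    c=camera(n);pickle.dump(c,open(f"{n}0.pkl","wb"));cv2.imwrite(f"pics/{n}0.png",c["img"]);print(n,c["fovy"],c["cx"],c["cy"],c["R"],c["t"],-c["R"].T@c["t"])
E
```

```text
{'time_s': 0.0, 'joint_pos': array([ 1.12440155e+00,  3.00499929e-01,  1.52159483e+00, -7.06163799e-06,
        1.32067930e+00, -6.65748962e-02]), 'qd': array([ 0.00034146,  0.00110153,  0.00015467,  0.00193993, -0.00107661,
       -0.00043577]), 'effort': array([-2.34583451e-03, -5.43498552e+01, -3.61785614e+01, -1.73303488e-04,
        4.15339498e-03, -2.02250044e-05]), 'tool_pos': array([0.20380469, 0.51059462, 0.23069968]), 'ee_rot': array([-5.92981745e-01, -3.08482291e+00,  1.79759501e-03]), 'wrist_force': array([ 0.0344296 , -0.38906421, -0.13172504]), 'wrist_torque': array([ 0.01379943, -0.02258863,  0.00497907]), 'finger_gap': 0.9986581349862762}
scene 52.48209419908845 328.0185226783724 240.79773892724387 [[ 0.20553402  0.97863031 -0.00620332]
 [ 0.56265397 -0.12335135 -0.81743804]
 [-0.80073483  0.164521   -0.57598313]] [-0.13748811 -0.1915016   1.65464168] [ 1.46093685 -0.16129525  0.79565211]
top 52.005099913564706 319.4821237391299 231.14107970311517 [[ 0.00819342 -0.99981585  0.01735326]
 [-0.99056798 -0.01048887 -0.1366201 ]
 [ 0.13677696 -0.0160702  -0.99047151]] [0.0271005  0.54218078 1.10473934] [0.38574199 0.05053575 1.16781535]
```

View pics/scene0.png

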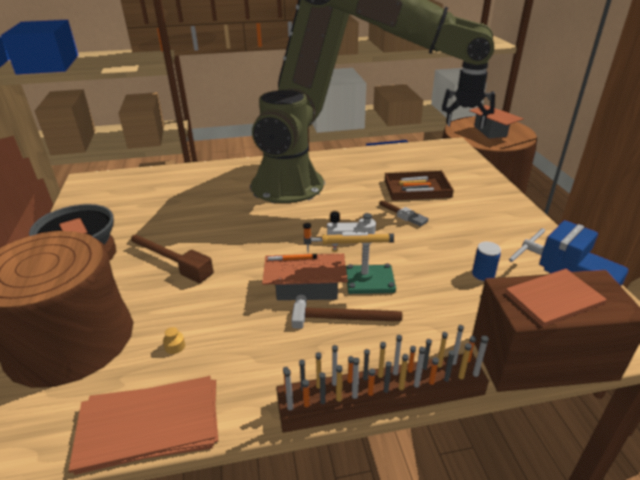

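View pics/top0.png

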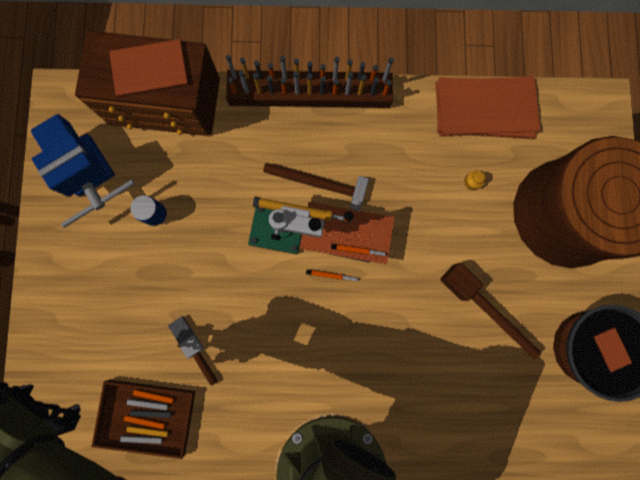

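The gauge stands near x≈0.55 m. Its rod points to world −y (right in the top view: knob about (315,224), post cap about (348,216)). I'll enlarge both views.

Run:
```python
import cv2,numpy as np,pickle
a=pickle.load(open("top0.pkl","rb"))["img"][170:290,235:405]
b=pickle.load(open("scene0.pkl","rb"))["img"][200:310,250:410]
f=lambda i:cv2.resize(i,(800,int(i.shape[0]*800/i.shape[1])),interpolation=cv2.INTER_CUBIC)
cv2.imwrite("pics/ct.png",f(a));cv2.imwrite("pics/cs.png",f(b));print(800/170)
```

```text
4.705882352941177
```

View pics/ct.png

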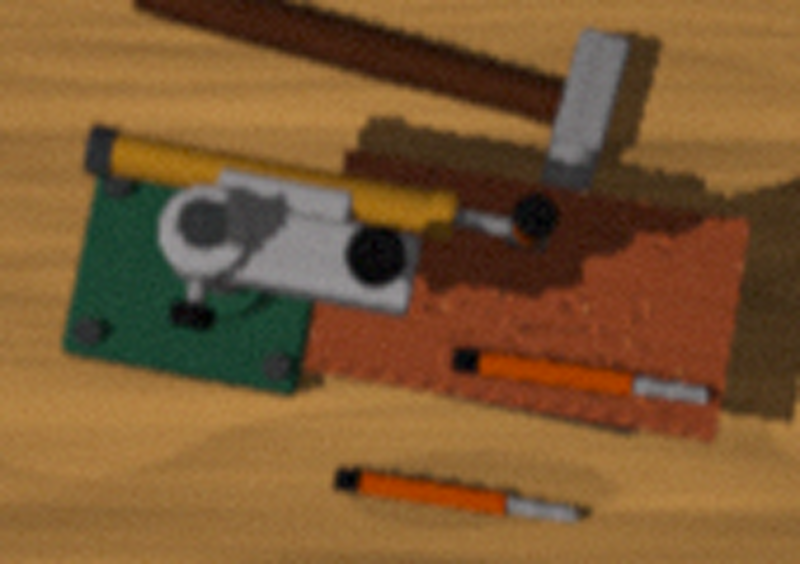

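View pics/cs.png

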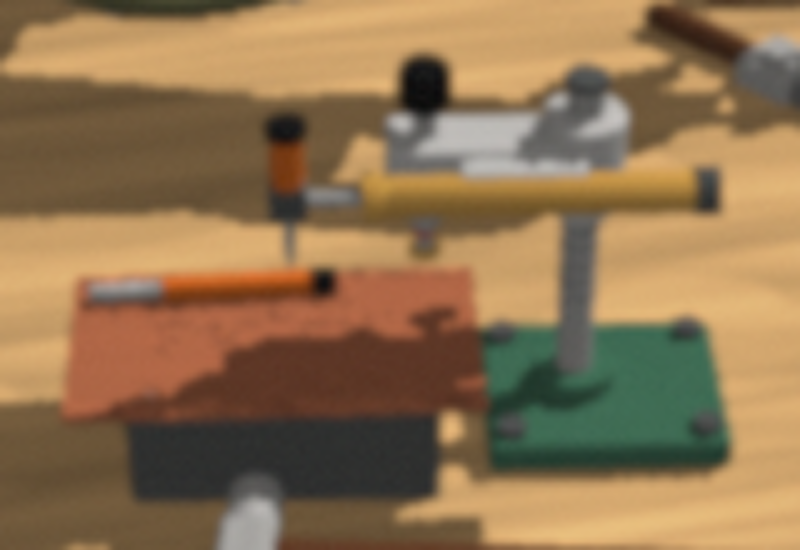

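Top view: column top (204,222), knob (377,252) and post cap (534,214) in the crop. Scene crop: column top (587,76), knob top (424,66), cap top (286,122). All four panel corners show in both crops. Next I triangulate these.

```bash
cat > h.py <<'E'
import cv2,numpy as np,pickle
def K(c):
    f=240/np.tan(np.radians(c["fovy"])/2);return np.array([[f,0,c["cx"]],[0,f,c["cy"]],[0,0,1]])
def ray(c,p):
    d=c["R"].T@np.linalg.inv(K(c))@np.array([*p,1.]);return -c["R"].T@c["t"],d
def plane(c,p,z):
    o,d=ray(c,p);return o+d*(z-o[2])/d[2]
def tri(c1,p1,c2,p2):
    o1,d1=ray(c1,p1);o2,d2=ray(c2,p2)
    d1=d1/np.linalg.norm(d1);d2=d2/np.linalg.norm(d2)
    s=np.linalg.lstsq(np.c_[d1,-d2],o2-o1,rcond=None)[0]
    a=o1+s[0]*d1;b=o2+s[1]*d2;return (a+b)/2,np.linalg.norm(a-b)
def proj(c,X):
    v=K(c)@(c["R"]@X+c["t"]);return v[:2]/v[2]
E
python3 - <<'E'
from h import *
np.set_printoptions(precision=4,suppress=True)
T=pickle.load(open("top0.pkl","rb"));S=pickle.load(open("scene0.pkl","rb"))
t=lambda u,v:((u+.5)/4.70588+235-.5,(v+.5)/4.70588+170-.5); s=lambda u,v:((u+.5)/5+250-.5,(v+.5)/5+200-.5)
for n,a,b in[("col",(204,222),(587,76)),("knob",(377,252),(424,66)),("cap",(534,214),(286,121)),("pNR",(345,150),(487,412)),("pNL",(750,218),(65,418)),("pFL",(715,440),(80,278)),("pFR",(300,372),(472,268))]:
    X,e=tri(T,t(*a),S,s(*b));print(n,X,round(e,4))
c=plane(T,t(204,222),.199)
print("col@.199",c,plane(S,s(587,76),.199))
for n,p in[("gFL",(66,350)),("gFR",(295,391)),("gNL?",(100,175))]:print(n,plane(T,t(*p),.018))
for n,p in[("sgNR",(730,447)),("sgNL",(492,450)),("sgFR",(705,320)),("sgFL",(483,330))]:print(n,plane(S,s(*p),.018))
# knob for q options
for q in(.03,.04,.05,.06):print(q,plane(T,t(377,252),.152+q)-c,plane(S,s(424,66),.152+q)-c)
E
```

```text
col [0.5478 0.1182 0.1981] 0.0006
knob [0.5345 0.0445 0.2054] 0.0
cap [ 0.5529 -0.0227  0.1965] 0.0009
pNR [0.6077 0.0593 0.0565] 0.0008
pNL [ 0.5755 -0.1367  0.0615] 0.0015
pFL [ 0.4675 -0.1186  0.0611] 0.0014
pFR [0.4982 0.0789 0.0583] 0.0024
col@.199 [0.5475 0.1178 0.199 ] [0.5491 0.118  0.199 ]
gFL [0.5124 0.1978 0.018 ]
gFR [0.493  0.0835 0.018 ]
gNL? [0.6012 0.1832 0.018 ]
sgNR [0.6139 0.1794 0.018 ]
sgNL [0.5915 0.0659 0.018 ]
sgFR [0.5153 0.1985 0.018 ]
sgFL [0.4988 0.0839 0.018 ]
0.03 [-0.0094 -0.0735 -0.017 ] [-0.0498 -0.0652 -0.017 ]
0.04 [-0.011  -0.0734 -0.007 ] [-0.0341 -0.0687 -0.007 ]
0.05 [-0.0125 -0.0734  0.003 ] [-0.0184 -0.0722  0.003 ]
0.06 [-0.0141 -0.0733  0.013 ] [-0.0027 -0.0756  0.013 ]
```

All agrees with the given sizes: column to knob 74.9 mm, knob top at 0.205 (q≈0.053), gauge yaw −100.15°, panel top ≈0.0595. So contact is expected with the knob top near 0.1655 and half-way near 0.1585. I'll write a row helper and move above the knob.

```bash
cat >> h.py <<'E'
from scipy.spatial.transform import Rotation as Ro
EX=np.array([-.1762,-.9843,0]);EY=np.array([.9843,-.1762,0])
RT=np.c_[-EX,EY,[0,0,-1.]]
def plan(target,smax=45,n=None,R=RT):
    from cell import readout
    s=readout.state();p=s["tool_pos"];R0=Ro.from_rotvec(s["ee_rot"])
    d=(np.array(target)-p)*1e3;w=(R0.inv()*Ro.from_matrix(R)).as_rotvec()
    n=n or int(np.ceil(max(np.linalg.norm(d)/smax,np.linalg.norm(w)/.148,1)))
    print("t",s["time_s"],"p",p,"f",s["wrist_force"],"n",n)
    for i in range(n):
        r=(R0*Ro.from_rotvec(w*i/n)).inv().apply(d/n);print([*np.round(r,1),*np.round(w/n,4)])
E
python3 -c "
from h import *
plan([.5345,.0445,.245])"
```

```text
t 0.1 p [0.20382546 0.5106074  0.23077725] f [0.92230159 0.34220469 0.43321298] n 13
[np.float64(-36.9), np.float64(-23.9), np.float64(-1.1), np.float64(-0.0001), np.float64(0.0001), np.float64(0.1052)]
[np.float64(-39.2), np.float64(-19.9), np.float64(-1.1), np.float64(-0.0001), np.float64(0.0001), np.float64(0.1052)]
[np.float64(-41.1), np.float64(-15.6), np.float64(-1.1), np.float64(-0.0001), np.float64(0.0001), np.float64(0.1052)]
[np.float64(-42.5), np.float64(-11.2), np.float64(-1.1), np.float64(-0.0001), np.float64(0.0001), np.float64(0.1052)]
[np.float64(-43.4), np.float64(-6.7), np.float64(-1.1), np.float64(-0.0001), np.float64(0.0001), np.float64(0.1052)]
[np.float64(-43.9), np.float64(-2.1), np.float64(-1.1), np.float64(-0.0001), np.float64(0.0001), np.float64(0.1052)]
[np.float64(-43.9), np.float64(2.5), np.float64(-1.1), np.float64(-0.0001), np.float64(0.0001), np.float64(0.1052)]
[np.float64(-43.4), np.float64(7.1), np.float64(-1.1), np.float64(-0.0001), np.float64(0.0001), np.float64(0.1052)]
[np.float64(-42.4), np.float64(11.6), np.float64(-1.1), np.float64(-0.0001), np.float64(0.0001), np.float64(0.1052)]
[np.float64(-40.9), np.float64(16.0), np.float64(-1.1), np.float64(-0.0001), np.float64(0.0001), np.float64(0.1052)]
[np.float64(-39.0), np.float64(20.2), np.float64(-1.1), np.float64(-0.0001), np.float64(0.0001), np.float64(0.1052)]
[np.float64(-36.7), np.float64(24.2), np.float64(-1.1), np.float64(-0.0001), np.float64(0.0001), np.float64(0.1052)]
[np.float64(-33.9), np.float64(27.9), np.float64(-1.1), np.float64(-0.0001), np.float64(0.0001), np.float64(0.1052)]
```

>>> move_arm:
  rows:
    - [[-37,-24,-4,0,0,0.105,0],[-39,-20,-4,0,0,0.105,0],[-41,-15.6,-4,0,0,0.105,0],[-42.5,-11,-4,0,0,0.105,0],[-43.5,-6.7,-2,0,0,0.105,0],[-44,-2,0,0,0,0.105,0],[-44,2.5,0,0,0,0.105,0],[-43.4,7,0,0,0,0.105,0]]

```text
time_s: 0.9
tool_pos: [0.4076, 0.2135, 0.2473]
ee_rot: [-1.829, -2.554, 0.008]
wrist_force: [0.9, 1.2, 0.7]
finger_gap: -0.0
```

```bash
sed -i 's/print(\[\*np.round(r,1),\*np.round(w\/n,4)\])/print(*np.round(r,1),*np.round(w\/n,4))/' h.py; python3 -c "
from h import *
plan([.5345,.0445,.235])"
```

```text
t 0.9 p [0.40758965 0.21349219 0.24732172] f [0.91200156 1.23989233 0.65229724] n 5
-40.2 13.2 2.5 -0.0007 0.0008 0.101
-38.6 17.1 2.5 -0.0007 0.0008 0.101
-36.7 20.9 2.5 -0.0007 0.0008 0.101
-34.4 24.5 2.5 -0.0007 0.0008 0.101
-31.8 27.9 2.5 -0.0007 0.0008 0.101
```

>>> move_arm:
  rows:
    - [[-40,13,2,0,0,0.101,0],[-38.5,17,2,0,0,0.101,0],[-36.5,21,2,0,0,0.101,0],[-34.4,24.5,2,0,0,0.101,0],[-31.8,28,2,0,0,0.101,0],[0,0,0,0,0,0,0]]

```text
time_s: 1.5
tool_pos: [0.5376, 0.0313, 0.2358]
ee_rot: [2.439, 1.979, -0.01]
wrist_force: [0.3, 1.1, -0.4]
finger_gap: 0.001
```

```bash
python3 -c "
from h import *
from cell import camera
plan([.5345,.0445,.212])
o=[]
for n in('top','scene'):
    c=camera(n);p=proj(c,np.array([.5345,.0445,.2054]));print(n,p);x,y=int(p[0]),int(p[1]);i=c['img'][y-50:y+50,x-65:x+65];o.append(cv2.resize(i,None,fx=3,fy=3,interpolation=2))
cv2.imwrite('pics/a1.png',np.hstack(o))
plan([.5345,.0445,.212])"
```

```text
t 1.5 p [0.53760276 0.03131674 0.23579349] f [ 0.32439235  1.05070526 -0.37315285] n 1
12.4 -5.7 23.8 -0.0041 0.0053 -0.0303
top [314.70814845 223.15393745]
scene [334.40931829 212.80162589]
t 1.6 p [0.53605462 0.03427049 0.23617352] f [ 0.71599807  0.82215963 -0.17096256] n 1
9.8 -3.5 24.1 -0.0044 0.0046 -0.0239
```

View pics/a1.png

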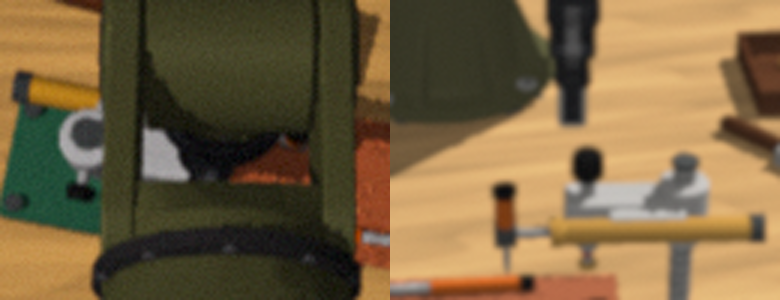

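The shut fingers hang just left of and above the knob in the scene view, at (573,120) against the knob at (587,152). That agrees with the 10 mm still to go along +x of the tool. Now I centre and settle.

>>> move_arm:
  rows:
    - [[8,-3,12,0,0,-0.02,0],[0,0,0,0,0,0,0],[0,0,0,0,0,0,0]]

```text
time_s: 1.9
tool_pos: [0.5332, 0.046, 0.2231]
ee_rot: [-2.405, -2.02, 0.01]
wrist_force: [1.1, -0.5, 0.6]
finger_gap: -0.0
```

```bash
python3 -c "
from h import *
plan([.5345,.0445,.209])"
```

```text
t 1.9 p [0.53316861 0.04601034 0.22306647] f [ 1.05160393 -0.53133581  0.64701285] n 1
-1.2 1.6 14.1 -0.0049 0.0043 0.0033
```

>>> move_arm:
  rows:
    - [[-1.2,1.5,8,0,0,0,0],[0,0,4,0,0,0,0],[0,0,3,0,0,0,0],[0,0,3,0,0,0,0],[0,0,3,0,0,0,0]]

```text
time_s: 2.4
tool_pos: [0.5342, 0.0458, 0.2018]
ee_rot: [2.403, 2.023, -0.008]
wrist_force: [-4.3, 1.2, 7.1]
finger_gap: -0.001
```

>>> move_arm:
  rows:
    - [[0,0,5,0,0,0,0],[0,0,5,0,0,0,0]]

```text
time_s: 2.6
tool_pos: [0.5342, 0.0457, 0.1929]
ee_rot: [2.403, 2.023, -0.006]
wrist_force: [-3.9, 0.5, 8.0]
finger_gap: -0.002
```

```bash
python3 -c "
from h import *
plan([.5345,.0445,.170])"
```

```text
t 2.6 p [0.53417841 0.04573448 0.19290245] f [-3.8637917   0.47058398  8.01629313] n 1
-1.1 0.6 22.9 -0.0021 0.0035 0.0058
```

The knob is moving at about 7 N. Continue to just above the expected contact.

>>> move_arm:
  rows:
    - [[0,0,5,0,0,0,0],[0,0,5,0,0,0,0],[0,0,4,0,0,0,0],[0,0,3,0,0,0,0]]

```text
time_s: 3.0
tool_pos: [0.5342, 0.0457, 0.1775]
ee_rot: [2.403, 2.022, -0.003]
wrist_force: [-4.1, -0.8, 7.6]
finger_gap: -0.001
```

>>> move_arm:
  rows:
    - [[0,0,1,0,0,0,0]]

```text
time_s: 3.1
tool_pos: [0.5342, 0.0457, 0.1768]
ee_rot: [2.403, 2.022, -0.003]
wrist_force: [-3.3, 0.2, 6.3]
finger_gap: 0.003
```

>>> move_arm:
  rows:
    - [[0,0,1,0,0,0,0]]

```text
time_s: 3.2
tool_pos: [0.5342, 0.0457, 0.1763]
ee_rot: [2.403, 2.022, -0.002]
wrist_force: [-4.6, 1.8, 7.6]
finger_gap: -0.0
```

>>> move_arm:
  rows:
    - [[0,0,1,0,0,0,0]]

```text
time_s: 3.3
tool_pos: [0.5342, 0.0457, 0.1758]
ee_rot: [2.403, 2.021, -0.002]
wrist_force: [-3.4, 0.3, 5.8]
finger_gap: -0.001
```

>>> move_arm:
  rows:
    - [[0,0,1,0,0,0,0]]

```text
time_s: 3.4
tool_pos: [0.5342, 0.0457, 0.1752]
ee_rot: [2.403, 2.021, -0.001]
wrist_force: [-3.2, 0.4, 6.6]
finger_gap: 0.002
```

>>> move_arm:
  rows:
    - [[0,0,1,0,0,0,0]]

```text
time_s: 3.5
tool_pos: [0.5342, 0.0457, 0.1748]
ee_rot: [2.403, 2.021, -0.001]
wrist_force: [-3.8, 0.2, 7.1]
finger_gap: -0.001
```

>>> move_arm:
  rows:
    - [[0,0,1,0,0,0,0]]

```text
time_s: 3.6
tool_pos: [0.5342, 0.0458, 0.1743]
ee_rot: [2.403, 2.021, -0.0]
wrist_force: [-4.2, 0.2, 6.8]
finger_gap: 0.0
```

>>> move_arm:
  rows:
    - [[0,0,2,0,0,0,0],[0,0,2,0,0,0,0]]

```text
time_s: 3.8
tool_pos: [0.5342, 0.0457, 0.1714]
ee_rot: [2.402, 2.02, 0.001]
wrist_force: [-3.8, 0.7, 7.9]
finger_gap: 0.003
```

>>> move_arm:
  rows:
    - [[0,0,2,0,0,0,0]]

```text
time_s: 3.9
tool_pos: [0.5342, 0.0457, 0.1699]
ee_rot: [2.402, 2.02, 0.002]
wrist_force: [-4.5, 1.6, 7.8]
finger_gap: 0.001
```

>>> move_arm:
  rows:
    - [[0,0,2,0,0,0,0]]

```text
time_s: 4.0
tool_pos: [0.5342, 0.0457, 0.1684]
ee_rot: [2.402, 2.02, 0.002]
wrist_force: [-4.0, 1.0, 6.7]
finger_gap: 0.0
```

>>> move_arm:
  rows:
    - [[0,0,1.5,0,0,0,0]]

```text
time_s: 4.1
tool_pos: [0.5342, 0.0457, 0.1673]
ee_rot: [2.402, 2.02, 0.003]
wrist_force: [-3.6, 0.0, 7.6]
finger_gap: -0.0
```

>>> move_arm:
  rows:
    - [[0,0,1.5,0,0,0,0]]

```text
time_s: 4.2
tool_pos: [0.5342, 0.0457, 0.1664]
ee_rot: [2.402, 2.019, 0.003]
wrist_force: [-4.2, 0.0, 8.7]
finger_gap: -0.002
```

```bash
python3 -c "
from h import *
from cell import camera
c=camera('scene');pickle.dump(c,open('s1.pkl','wb'));p=proj(c,np.array([.5345,.0445,.12]));x,y=int(p[0]),int(p[1]);print(x,y)
cv2.imwrite('pics/s1.png',cv2.resize(c['img'][y-45:y+35,x-50:x+50],None,fx=7,fy=7,interpolation=2))
plan([.5345,.0445,.165])"
```

```text
334 243
t 4.25 p [0.53419364 0.04576141 0.16627031] f [-4.57244056  1.19542057  7.50532395] n 1
-1.2 0.5 1.3 0.0039 0.0003 0.0044
```

View pics/s1.png

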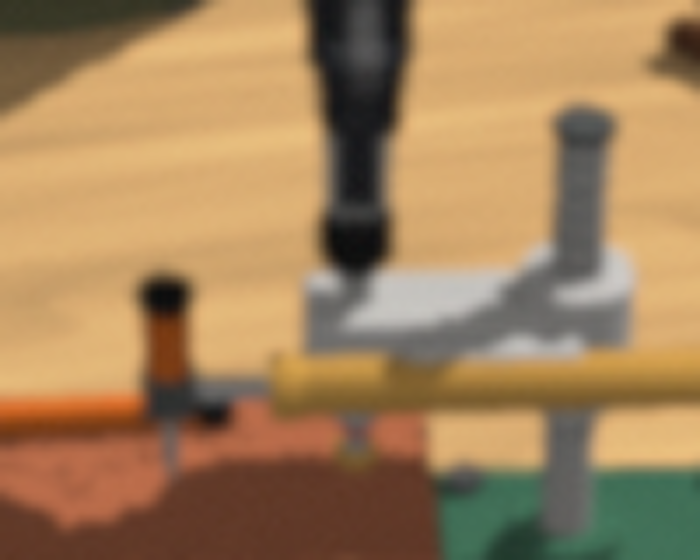

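The foot (355,455 in the crop) is near the copper, and the needle is well clear. I'll continue in fine steps, reading the force.

>>> move_arm:
  rows:
    - [[0,0,1.2,0,0,0,0]]

```text
time_s: 4.35
tool_pos: [0.5342, 0.0457, 0.1658]
ee_rot: [2.402, 2.019, 0.004]
wrist_force: [-6.0, 0.1, 8.6]
finger_gap: 0.001
```

>>> move_arm:
  rows:
    - [[0,0,1.2,0,0,0,0]]

```text
time_s: 4.45
tool_pos: [0.5342, 0.0457, 0.1652]
ee_rot: [2.402, 2.019, 0.005]
wrist_force: [-5.2, -0.3, 8.7]
finger_gap: -0.004
```

>>> move_arm:
  rows:
    - [[0,0,1.2,0,0,0,0]]

```text
time_s: 4.55
tool_pos: [0.5342, 0.0457, 0.1647]
ee_rot: [2.402, 2.019, 0.005]
wrist_force: [-5.8, -0.1, 9.7]
finger_gap: 0.003
```

>>> move_arm:
  rows:
    - [[0,0,1.2,0,0,0,0]]

```text
time_s: 4.65
tool_pos: [0.5342, 0.0457, 0.1642]
ee_rot: [2.402, 2.018, 0.006]
wrist_force: [-5.9, 0.0, 9.4]
finger_gap: 0.002
```

>>> move_arm:
  rows:
    - [[0,0,1.2,0,0,0,0]]

```text
time_s: 4.75
tool_pos: [0.5342, 0.0457, 0.1638]
ee_rot: [2.402, 2.018, 0.007]
wrist_force: [-5.2, 0.3, 9.3]
finger_gap: -0.004
```

>>> move_arm:
  rows:
    - [[0,0,1.2,0,0,0,0]]

```text
time_s: 4.85
tool_pos: [0.5342, 0.0457, 0.1633]
ee_rot: [2.402, 2.018, 0.007]
wrist_force: [-5.0, 0.8, 10.2]
finger_gap: 0.001
```

>>> move_arm:
  rows:
    - [[0,0,1.2,0,0,0,0]]

```text
time_s: 4.95
tool_pos: [0.5342, 0.0457, 0.1629]
ee_rot: [2.402, 2.018, 0.008]
wrist_force: [-5.3, -0.9, 10.4]
finger_gap: 0.001
```

>>> move_arm:
  rows:
    - [[0,0,1.2,0,0,0,0]]

```text
time_s: 5.05
tool_pos: [0.5342, 0.0457, 0.1625]
ee_rot: [2.402, 2.017, 0.009]
wrist_force: [-6.5, 1.2, 10.3]
finger_gap: 0.004
```

Contact is at z≈0.1666: the force jumps from 7 to 8.6 N, then rises at about 0.3 N/mm. That is within 1 mm of the camera estimate, so the half-way target is z≈0.1597.

>>> move_arm:
  rows:
    - [[0,0,1.6,0,0,0,0],[0,0,1.6,0,0,0,0]]

```text
time_s: 5.25
tool_pos: [0.5342, 0.0457, 0.1609]
ee_rot: [2.401, 2.017, 0.01]
wrist_force: [-6.8, 1.0, 10.4]
finger_gap: 0.004
```

>>> move_arm:
  rows:
    - [[0,0,1.6,0,0,0,0]]

```text
time_s: 5.35
tool_pos: [0.5342, 0.0457, 0.1601]
ee_rot: [2.401, 2.017, 0.011]
wrist_force: [-5.7, 0.3, 10.8]
finger_gap: 0.0
```

>>> move_arm:
  rows:
    - [[0,0,1.5,0,0,0,0]]

```text
time_s: 5.45
tool_pos: [0.5343, 0.0457, 0.1594]
ee_rot: [2.401, 2.017, 0.011]
wrist_force: [-5.9, 0.3, 11.0]
finger_gap: -0.001
```

```bash
python3 -c "
from h import *
plan([.5345,.0445,.1597])"
```

```text
t 5.45 p [0.53425091 0.04573845 0.15942915] f [-5.91293837  0.27971974 11.0085431 ] n 1
-1.2 0.5 -0.3 0.0092 -0.0018 0.0034
```

Head set at F≈10.8 N. Now I lift off and go above the post.

>>> move_arm:
  rows:
    - [[0,0,-5,0,0,0,0],[0,0,-20,0,0,0,0],[0,0,-25,0,0,0,0],[0,0,0,0,0,0,0]]

```text
time_s: 5.85
tool_pos: [0.5337, 0.0454, 0.2112]
ee_rot: [2.402, 2.016, 0.011]
wrist_force: [-0.0, 0.5, 0.1]
finger_gap: -0.002
```

```bash
python3 -c "
from h import *
plan([.5527,-.0233,.205],smax=35)"
```

```text
t 5.85 p [0.53370315 0.04544966 0.21121067] f [-0.03744042  0.45100324  0.08241732] n 3
-21.5 10.2 2.1 0.0029 -0.0006 0.0009
-21.5 10.2 2.1 0.0029 -0.0006 0.0009
-21.5 10.2 2.1 0.0029 -0.0006 0.0009
```

>>> move_arm:
  rows:
    - [[-21.5,10,1,0.003,0,0,55],[-21.5,10,1,0.003,0,0,55],[-19,10,1,0.003,0,0,55],[0,0,0,0,0,0,55],[0,0,0,0,0,0,55]]

```text
time_s: 6.35
tool_pos: [0.5529, -0.0227, 0.2073]
ee_rot: [-2.405, -2.02, -0.002]
wrist_force: [0.2, 0.6, -0.1]
finger_gap: 0.645
```

```bash
python3 -c "
from h import *
from cell import camera
c=camera('scene');pickle.dump(c,open('s2.pkl','wb'))
for n,z in(('knobtop',[.5342,.0445,.1594]),('captop',[.5527,-.0233,.1494])):print(n,proj(c,np.array(z)))
x,y=320,230;print(x-60,y-50)
cv2.imwrite('pics/s2.png',cv2.resize(c['img'][y-50:y+50,x-60:x+60],None,fx=6,fy=6,interpolation=2))
plan([.5527,-.0233,.170],smax=35)"
```

```text
knobtop [334.35508773 229.41003807]
captop [307.35925578 240.89582801]
260 180
t 6.4 p [ 0.55288639 -0.02259592  0.20726736] f [-0.04171206 -0.03789936 -0.14140045] n 2
-0.4 -0.0 18.6 -0.0001 -0.0009 0.0019
-0.4 -0.0 18.6 -0.0001 -0.0009 0.0019
```

View pics/s2.png

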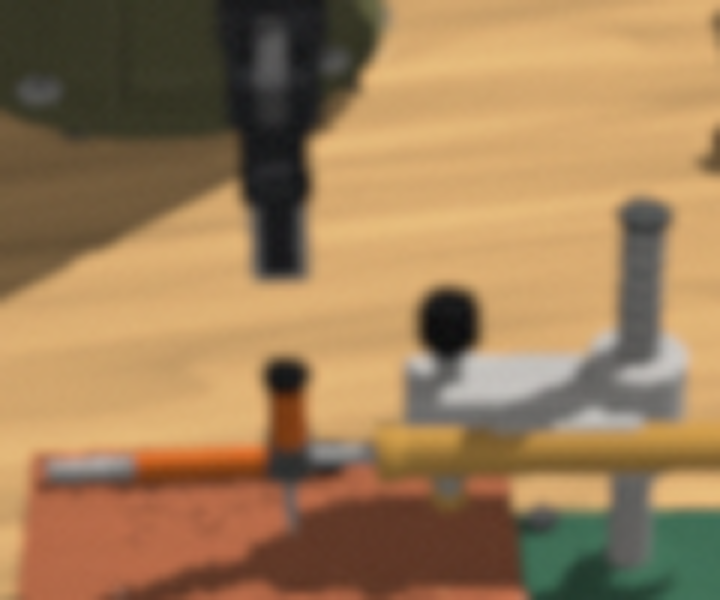

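Knob top at (335,229.2) and cap at (308,241.2) both match the predictions to within 1 px, so the head is at q≈7.4 mm. Now I descend over the post.

>>> move_arm:
  rows:
    - [[-0.8,0,25,0,0,0,55],[0,0,25,0,0,0,55],[0,0,22,0,0,0,55],[0,0,10,0,0,0,55],[0,0,0,0,0,0,55]]

```text
time_s: 6.9
tool_pos: [0.5525, -0.0197, 0.1234]
ee_rot: [-2.402, -2.025, -0.005]
wrist_force: [0.5, -0.2, 0.6]
finger_gap: 0.647
```

```bash
python3 -c "
from h import *
c=pickle.load(open('s2.pkl','rb'))
for z in(.0534,.0604):print('sole',(proj(c,np.array([.5345,.0445,z]))-[260,180])*6)
plan([.5527,-.0233,.1035],smax=35)"
```

```text
sole [445.95502945 510.69011186]
sole [445.97648981 497.24182245]
t 6.9 p [ 0.55250026 -0.01974513  0.1234239 ] f [ 0.51780058 -0.1621686   0.58900488] n 1
-3.5 0.8 19.9 0.0019 -0.0023 0.0072
```

>>> move_arm:
  rows:
    - [[-3,0.8,10,0,0,0.005,55],[0,0,8,0,0,0,55],[0,0,0,0,0,0,55]]

```text
time_s: 7.2
tool_pos: [0.5537, -0.0225, 0.1061]
ee_rot: [2.405, 2.018, 0.008]
wrist_force: [-0.9, 0.4, -0.6]
finger_gap: 0.645
```

```bash
python3 -c "
from h import *
plan([.5527,-.0233,.1035],smax=35)"
```

```text
t 7.2 p [ 0.55370074 -0.02252618  0.10611786] f [-0.92193807  0.41197803 -0.59178224] n 1
-0.9 -0.9 2.6 0.0048 -0.0025 0.0026
```

>>> move_arm:
  rows:
    - [[-0.8,-0.9,2,0.004,0,0,30],[0,0,0,0,0,0,22],[0,0,0,0,0,0,21]]

```text
time_s: 7.5
tool_pos: [0.5531, -0.0234, 0.1049]
ee_rot: [-2.407, -2.019, -0.005]
wrist_force: [-1.0, 0.3, -0.3]
finger_gap: 0.242
```

```bash
python3 -c "
from h import *
from cell import camera
c=camera('scene');x,y=315,245
cv2.imwrite('pics/s3.png',cv2.resize(c['img'][y-45:y+40,x-55:x+55],None,fx=6,fy=6,interpolation=2))
plan([.5527,-.0233,.1035],smax=35)"
```

```text
t 7.55 p [ 0.55307879 -0.0233576   0.10490481] f [-0.43416669 -0.19081873 -0.44889105] n 1
-0.0 -0.4 1.4 0.0019 -0.0026 0.0024
```

View pics/s3.png

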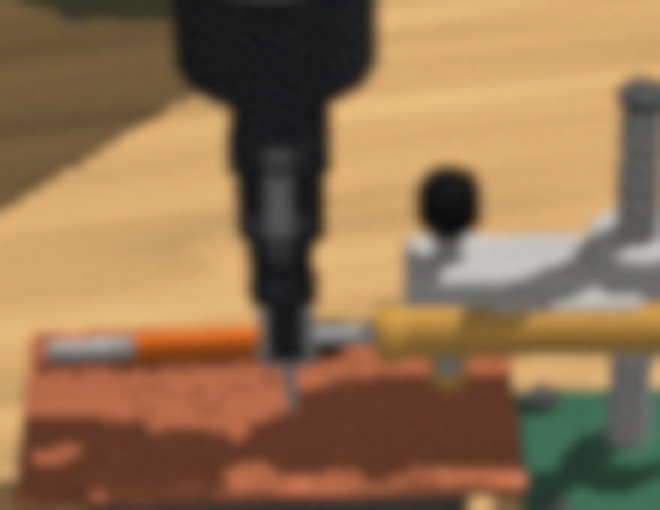

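The fingers straddle the post, with pad centre at about (285,330) in the crop over the needle at (292,400), and nothing touches yet. Closing.

>>> move_arm:
  rows:
    - [[0,0,0,0,0,0,14],[0,0,0,0,0,0,5],[0,0,0,0,0,0,0],[0,0,0,0,0,0,0]]

```text
time_s: 7.95
tool_pos: [0.553, -0.0234, 0.1051]
ee_rot: [-2.407, -2.019, -0.005]
wrist_force: [-0.7, -0.0, -0.7]
finger_gap: 0.176
```

```bash
python3 -c "
from h import *
from cell import readout
p=readout.state()['tool_pos'];plan(p+.08*EX,smax=20)"
```

```text
t 7.95 p [ 0.55303907 -0.02336124  0.10509448] f [-0.71056563 -0.02251351 -0.66411207] n 4
-20.0 -0.0 -0.1 0.0005 -0.0007 0.0006
-20.0 -0.0 -0.0 0.0005 -0.0007 0.0006
-20.0 -0.0 -0.0 0.0005 -0.0007 0.0006
-20.0 -0.0 -0.0 0.0005 -0.0007 0.0006
```

Gripped (gap ≈15 mm, side forces small). Pull out, gently at first.

>>> move_arm:
  rows:
    - [[-6,0,0,0,0,0,0],[-8,0,0,0,0,0,0],[-8,0,0,0,0,0,0]]

```text
time_s: 8.25
tool_pos: [0.5492, -0.0448, 0.1051]
ee_rot: [-2.405, -2.02, -0.007]
wrist_force: [1.0, 5.3, -1.6]
finger_gap: 0.176
```

```bash
python3 -c "
from h import *
plan(np.array([.55304,-.02336,.1051])+.08*EX,smax=10)"
```

```text
t 8.25 p [ 0.5491875  -0.04480716  0.10505916] f [ 0.97435917  5.34798845 -1.59281402] n 6
-9.7 -0.0 -0.0 0.0003 -0.0007 0.0006
-9.7 -0.0 -0.0 0.0003 -0.0007 0.0006
-9.7 -0.0 -0.0 0.0003 -0.0007 0.0006
-9.7 -0.0 -0.0 0.0003 -0.0007 0.0006
-9.7 -0.0 -0.0 0.0003 -0.0007 0.0006
-9.7 -0.0 -0.0 0.0003 -0.0007 0.0006
```

>>> move_arm:
  rows:
    - [[-10,0,0,0,0,0,0],[-10,0,0,0,0,0,0],[-10,0,0,0,0,0,0],[-10,0,0,0,0,0,0],[-8,0,0,0,0,0,0]]

```text
time_s: 8.75
tool_pos: [0.5404, -0.0937, 0.105]
ee_rot: [-2.402, -2.018, -0.013]
wrist_force: [2.7, 10.0, -1.4]
finger_gap: 0.177
```

```bash
python3 -c "
from h import *
plan(np.array([.55304,-.02336,.1051])+.08*EX,smax=20)"
```

```text
t 8.75 p [ 0.54035577 -0.09368136  0.10498144] f [ 2.70529083 10.0156117  -1.36976487] n 1
-8.5 0.1 -0.2 0.0023 -0.0091 0.0037
```

>>> move_arm:
  rows:
    - [[-6,0,0,0,0,0,0],[-3,0,0,0,0,0,0],[-1,0,0,0,0,0,0]]

```text
time_s: 9.05
tool_pos: [0.5384, -0.1039, 0.105]
ee_rot: [-2.401, -2.016, -0.018]
wrist_force: [3.6, 11.6, -0.8]
finger_gap: 0.176
```

```bash
python3 -c "
from h import *
from cell import camera
plan(np.array([.55304,-.02336,.1051])+.08*EX,smax=20)
c=camera('scene');pickle.dump(c,open('s4.pkl','wb'));x,y=305,250
cv2.imwrite('pics/s4.png',cv2.resize(c['img'][y-40:y+40,x-55:x+45],None,fx=8,fy=7.5,interpolation=2))
plan(np.array([.55304,-.02336,.1051])+.08*EX,smax=20)"
```

```text
t 9.05 p [ 0.53843977 -0.10392503  0.10496264] f [ 3.59433094 11.63901437 -0.81872559] n 1
1.9 0.2 -0.1 0.0027 -0.0128 0.0031
t 9.1 p [ 0.53848157 -0.10393758  0.10499402] f [ 3.47734018 10.18455081 -0.93764764] n 1
1.9 0.1 -0.1 0.0028 -0.0129 0.0031
```

View pics/s4.png

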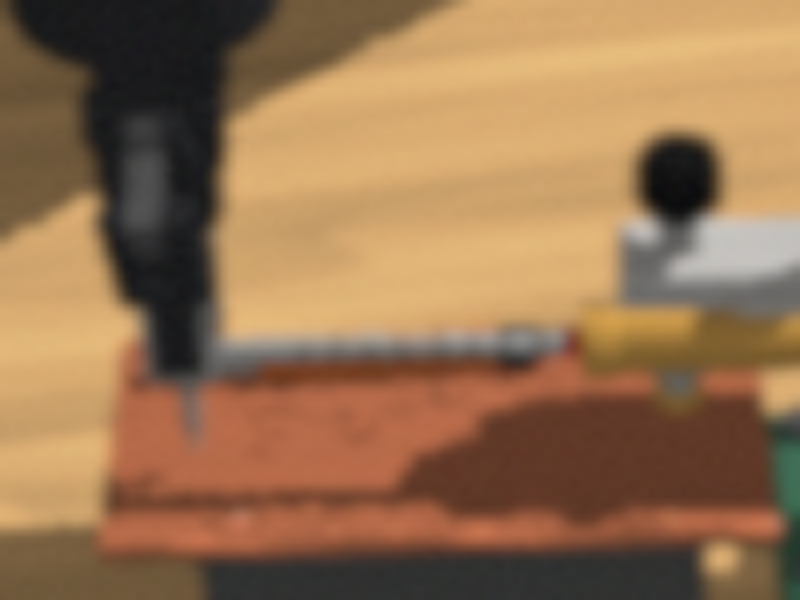

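The red ring stands at the barrel mouth, at (575,345) in the crop. The tool reads 82 mm drawn, so I ease back by nearly 2 mm.

>>> move_arm:
  rows:
    - [[0.7,0,0,0,0,0,0],[0,0,0,0,0,0,0]]

```text
time_s: 9.3
tool_pos: [0.5387, -0.1027, 0.105]
ee_rot: [-2.4, -2.015, -0.022]
wrist_force: [4.6, 10.5, -2.5]
finger_gap: 0.179
```

```bash
python3 -c "
from h import *
plan(np.array([.55304,-.02336,.1051])+.08*EX,smax=20)"
```

```text
t 9.3 p [ 0.53869624 -0.10274695  0.10497361] f [ 4.57763225 10.53776914 -2.50822845] n 1
0.7 0.1 -0.1 0.0032 -0.0154 0.0032
```

>>> move_arm:
  rows:
    - [[0,0,0,0.002,-0.014,0.002,0]]

```text
time_s: 9.4
tool_pos: [0.5387, -0.1026, 0.105]
ee_rot: [-2.408, -2.017, -0.005]
wrist_force: [2.4, 11.1, -0.0]
finger_gap: 0.175
```

```bash
python3 -c "
from h import *
from cell import camera
plan(np.array([.55304,-.02336,.1051])+.08*EX,smax=20)
ims=[]
for k in range(10):
    c=camera('scene');ims.append(c['img'].astype(float))
plan(np.array([.55304,-.02336,.1051])+.08*EX,smax=20)
m=np.mean(ims,0);np.save('m.npy',m)
col=np.array([.5478,.1182,0])
# axis pixel profile from mouth
for s in np.arange(-6,16,1.):
    X=col+(.105+s/1e3)*EX+.03*EY+[0,0,.1074+.002];p=proj(c,X)
    v=cv2.getRectSubPix(m.astype(np.float32),(1,1),tuple(map(float,p)))[0,0]
    print(s,np.round(p,1),np.round(v),round(float(v[2]-v[1]),1),round(float(v[1]-v[0]),1))
x,y=305,250
t=cv2.resize(m[y-20:y+20,x-45:x+35],None,fx=10,fy=10,interpolation=2);cv2.imwrite('pics/s5.png',np.clip(t,0,255))
"
```

```text
t 9.4 p [ 0.53870954 -0.10255926  0.10501303] f [ 2.38212282 11.12129273 -0.03494071] n 1
0.5 0.2 -0.1 0.0014 -0.0026 0.0011
t 9.9 p [ 0.53874071 -0.10234694  0.10502249] f [ 1.92773385 10.17677472 -0.42573122] n 1
0.3 0.2 -0.1 0.0013 -0.0028 0.0012
-6.0 [324.6 254.5] [ 64. 134. 178.] 43.2 69.9
-5.0 [324.2 254.5] [ 63. 132. 174.] 42.6 68.6
-4.0 [323.8 254.5] [ 62. 128. 170.] 42.3 66.2
-3.0 [323.4 254.5] [ 59. 122. 164.] 42.3 62.7
-2.0 [322.9 254.5] [ 57. 116. 158.] 42.4 58.5
-1.0 [322.5 254.5] [ 57. 107. 150.] 43.3 50.2
0.0 [322.1 254.5] [ 57.  98. 143.] 44.2 41.9
1.0 [321.7 254.5] [ 64.  96. 137.] 41.8 32.0
2.0 [321.2 254.6] [ 73.  94. 133.] 38.4 21.8
3.0 [320.8 254.6] [ 83.  98. 131.] 33.4 14.6
4.0 [320.4 254.6] [ 95. 107. 133.] 26.1 11.6
5.0 [320.  254.6] [107. 116. 135.] 19.0 8.8
6.0 [319.5 254.6] [114. 123. 138.] 15.0 8.8
7.0 [319.1 254.6] [121. 130. 141.] 11.0 8.7
8.0 [318.7 254.6] [123. 132. 141.] 9.2 8.7
9.0 [318.3 254.6] [123. 132. 140.] 8.2 8.7
10.0 [317.8 254.6] [123. 132. 139.] 7.4 8.4
11.0 [317.4 254.6] [124. 131. 138.] 7.0 7.6
12.0 [317.  254.6] [124. 131. 137.] 6.6 6.7
13.0 [316.6 254.7] [126. 133. 138.] 5.5 6.0
14.0 [316.1 254.7] [129. 134. 139.] 4.5 5.4
15.0 [315.7 254.7] [130. 135. 138.] 3.9 4.9[ WARN:0@17.352] global loadsave.cpp:1063 imwrite_ Unsupported depth image for selected encoder is fallbacked to CV_8U.
```

View pics/s5.png

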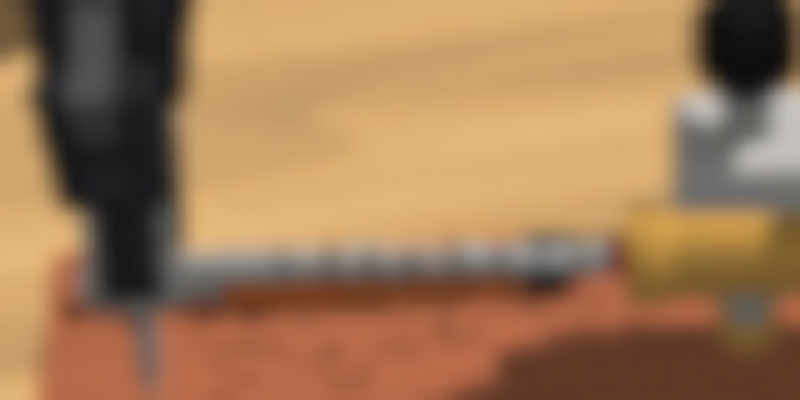

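The ten-frame average shows about 3 mm of red in front of the mouth, and the tool reads 80.3 mm drawn at ≈10.4 N, so the ring is centred. Last check that the panel and punch stayed put, then hand in.

```bash
python3 -c "
from h import *
from cell import job_done,readout
a=pickle.load(open('scene0.pkl','rb'))['img'].astype(np.float32).mean(2);b=np.load('m.npy').astype(np.float32).mean(2)
for n,(x0,x1,y0,y1) in dict(nearleftcorner=(256,285,270,300),nearedge=(262,348,274,290),rightcorner=(338,352,270,292)).items():
    print(n,cv2.phaseCorrelate(a[y0:y1,x0:x1].copy(),b[y0:y1,x0:x1].copy()))
plan(np.array([.55304,-.02336,.1051])+.08*EX,smax=20)
job_done();print(readout.state()['tool_pos'])
"
```

```text
nearleftcorner ((-0.006051517569794385, -0.2529358745164014), 0.6389364292886522)
nearedge ((-0.11268260456242984, -0.037753507860527336), 0.6482243021329244)
rightcorner ((0.2453182574760593, -0.3419883634539538), 0.7504176215993034)
t 9.9 p [ 0.53874071 -0.10234694  0.10502249] f [ 1.92773385 10.17677472 -0.42573122] n 1
0.3 0.2 -0.1 0.0013 -0.0028 0.0012
the job is handed in; nothing more can be done
the job is handed in; nothing more can be done
```

The head is down with the foot pressed about half way in, and the job was handed in at about 10 s with the arm still holding the rod drawn out to its red ring.

- **Foot:** I pushed the head down by the knob. The foot met the copper at tool height ≈0.1666 m and I stopped at 0.1594 m, which is about 7 mm in. The last push was 10.8–11.0 N, near the 10.6 N expected half way. Contact is only known to about ±0.7 mm, because the force readings were noisy. After I lifted off, the knob and post cap were within 1 px of where they should be.
- **Rod:** I gripped the orange post and pulled it straight out. The tool reads 80.3 mm drawn against a 10.4 N pull (10.8 N expected at the ring). The averaged picture shows about 3 mm of the red ring in front of the barrel mouth; the pixels there are coarse, about 2.4 mm each.
- **Panel and needle:** The parts of the panel edge I compared moved less than half a pixel, about 1 mm at most, partly because the shadows changed. I took the needle as clear from the foot depth (about 7 mm) and from the pictures; I did not measure the gap directly.
- **Other tools:** The arm was not brought near the other tools, but I did not check them or the punch on the panel individually at the end.

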